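# Load a board carrier under a spring-closed clamp flap

### The arm

A 6-joint arm with a two-finger parallel gripper is mounted at the origin on the work surface. World frame = base frame: x ahead of the robot, y to its left, z up, the work surface at z = 0. Lengths are in m, angles in rad, forces in N, time in s.
With the tool pointing down it reaches from about 0.3 to 0.875 m from the base axis. Payload 6.4 kg.
Tool frame: the origin (TCP) lies on the centre line of the jaws, within the pads' length; the fingertips stand 11 mm ahead of it and the grasp point (between the pads) lies 8 mm behind it; x points along the fingers, y is the direction in which the jaws open and shut, and the axes are right-handed (so a half turn about x gives the same grasp; the last joint's range is limited). The gripper opens to 85 mm and grips with 20 to 120 N. Pads are 22 mm wide; open, the fingers measure 114 mm over their backs; the gripper's body (76 mm by 85 mm) begins 54 mm behind the grasp point. The pads swing forward as they close: fully open they stand 13 mm farther back than shut.
Start: joints at [-1.351, 0.181, 1.607, -0, 1.354, -0.206], TCP at [0.238, -0.524, 0.242] pointing down, gripper open.
Joint ranges: [-2.99, 2.99], [-0.89, 2.07], [0.3, 2.58], [-1.14, 4.28], [0, 2.63], [-3.12, 3.12]. Speed limits (rad/s): [2.57, 2.57, 3.01, 3.14, 3.14, 3.14].

### API

Orientations are given as a unit quaternion [w, x, y, z].
In Python, from bench import ctrl, camera, hand_in gives the robot as it stands. The module is installed in compiled form; this text tells all that it offers.
- The arm moves only by the tool drive_tool, never from a script. Its argument "increments" is a list of rows, each a list of 7 numbers: the shift along the tool's x, y, z in m, then the turn, a rotation vector about the tool's x, y, z in degrees, then the gripper's target within -1 to 1 (fully open at 1, half-way at 0, shut at -1). In form: [[dx, dy, dz, rx, ry, rz, claw], ...]. A call has 1 to 10 rows; each row shifts and turns the commanded pose from where the row before left it, along the tool's axes as they then stand; what a row does not reach is not made up. A row lasts 1/8 s, in which the tool goes at most 62.5 mm and 10.7 degrees, less where a joint would pass 70% of its speed; a pose out of reach is approached as far as the arm can. A call is refused whole if a number of a shift passes 0.0625 or a number of a turn 10.7, either way. A call with a gripper value outside its range is refused whole. The fingers move at their own pace and stop on an object; the grip force is fixed at half the most. Time passes only in rows, so rows that do not move let the fingers close. It gives the time, the measured TCP pose, the force and the opening at its end, in the units of the state.
- ctrl.get_obs(): the state, without advancing time (a new reading comes with each control period).
- camera(name): name is "scene" or "side" or "wrist"; returns a dict with "img" (420x560x3 uint8, red, green, blue), "depth" (420x560 float32, m along the optical axis (not along the pixel's ray), 0 where there is no reading), "fx", "fy", "cx", "cy" (pixels), "k1" (the pictures are not rectified: a ray, as slopes to the right and down, at radius r is drawn at 1 + k1 r^2 times it, then the intrinsics apply), "world_from_camera" (4x4, takes a point from camera to world coordinates); the wrist camera has in their place "hand_eye" (4x4, takes a point from camera to tool coordinates, whose origin is the TCP and whose axes are the tool frame's). Camera axes: x right, y down, z forward; pixel columns grow to the right and rows downward; lengths in m; the calibration is good to about 2 mm. A picture is of the moment at which its call begins: read the wrist's pose just before it.
- hand_in(): hands the job in, once; it reports no verdict.
The state is a dict: "time_s": time; "q": joint angles; "dq": joint speeds; "joint_efforts": joint torques, N m; "eef_pos": TCP position; "eef_rot": TCP orientation; "wrist_force": force on the tool from outside, world axes, zero at the start; "torque": the same for the moment, N m; "opening": opening from 0.0 (shut) to 1.0 (fully open).
Only numpy, scipy, OpenCV 4.12 (cv2) and the standard library are available. Lean on these libraries where they do the work, as an engineer would, in place of code of your own. Each camera call takes 0.05 s, during which the arm holds its last target.

### The job

Load the board carrier into the test nest without gripping or lifting anything: press the long paddle down with one fingertip so that the spring-closed orange flap stands open, and while you hold it open push the carrier along its track with the other fingertip, right under the flap until it is home against the end stop. Then let go, so that the flap closes down on the carrier, and move clear; leave the spare carrier and the other things on the bench where they are.

Things in the scene. Friction and masses are not known exactly. Their poses are not given: they have to be found in the camera images.
- nest: test nest: aluminium plate 245 x 150 x 12 mm fixed on the table. Origin at table height on the track's centre line, under the flap's front edge. x: the pushing direction, y: from track to paddle, z: up. Plate: x -170 to 75, y -41 to 109 mm. The track is the plate's top between rails 43 mm apart and 24 mm above the table. The orange flap covers x 0 to 44 mm, y -28 to 34 mm
- stop (a point): centre of the face of the black end stop across the far end of the track, 19 mm above the table, at nest x +46 mm; the carrier's front edge meets it when home
- hinge (a point): point on the flap's hinge line half-way along the paddle: nest x -51, y +34 mm, 36 mm above the table. The hinge line runs along nest x: a steel tube of radius 6 mm, x -146 to +44 mm, between posts 42 mm high at x -157 and +57 mm
- flap (a joint): angle of flap and paddle, one rigid seesaw. 0 = closed (the start): a bar under the flap, 3 mm above the track, bars the way. Grows as the paddle goes down and the flap rises; hard stop 0.60 rad. The carrier passes freely above 0.29 rad, best 0.36 to 0.55; flap resting on a loaded carrier: about 0.23. A spring closes it: 2 to 3 N at the paddle's middle starts it, 6 N holds it at 0.42, 7.5 N at the stop
- paddle (a point): point on the paddle's top, half-way along it, 36 mm out from the hinge line. Orange plate, rubber top, 190 mm long (nest x -146 to 44 mm), 6 to 54 mm out from the hinge on the nest's +y side. Closed it slopes up outwards at 0.40 rad (this point 52 mm above the table); pressed to flap 0.40 it is level, top 38 mm above the table, and a fingertip can slide along it while the other pushes
- push_face (a point): centre of the rear face of the carrier's upright push plate, 33 mm above the table; axes as the nest's. White carrier with green board, 0.12 kg, loose in the track: deck 64 long, 40 wide, 14 mm high; at its rear end the push plate, 40 wide, 6 thick, its top 54 mm above the table. Starts at nest x -70 to -100 mm; home it is at x -18 mm, the plate just outside the flap
- spare_carrier: bystander: a second carrier of the same shape with a dark red board, standing on the table on the side of the nest away from the paddle; origin at the centre of its underside; leave alone
- screwdriver: bystander: screwdriver 160 mm long lying on the table beside the nest; leave alone
- cleaner_bottle: bystander: bottle, 48 mm across, 130 mm tall; leave alone
- screw_jar: bystander: small glass jar, 54 mm across, 55 mm tall; leave alone
- solder_reel: bystander: metal reel, 60 mm across, 38 mm tall; leave alone
- brush: bystander: brush 150 mm long lying on the table; leave alone
- mug: bystander: white mug, 76 mm across, 90 mm tall; leave alone

How it is judged:
On the way, in this order (a step that is already met when the one before it is completed fails the run):
1. the flap is held open while the carrier is still in front of it (value of joint flap above 0.28 rad and x of push_face in the frame of nest below -0.055 m), for 0.2 s.
2. the carrier is home against the stop while the flap is still held open (value of joint flap above 0.28 rad and x of push_face in the frame of nest above -0.0215 m), for 0.2 s.
At the end, for the whole second after the job is handed in: the carrier lies flat in the track within 3.5 mm of the end stop, with the flap closed down on it (flap angle 0.17 to 0.27 rad) (x of push_face in the frame of nest above -0.0215 m and value of joint flap between 0.17 and 0.27 rad and height (world z) of push_face below 0.037 m and angle between push_face's own z axis and vertical below 0.06 rad); the robot touches nothing.
It fails at once if the carrier is lifted off the track by more than 10 mm or tipped by more than 0.3 rad (height (world z) of push_face above 0.043 m or angle between push_face's own z axis and vertical above 0.3 rad).
It fails at once if a bystander is moved by more than 20 mm (distance of any of spare_carrier, screwdriver, cleaner_bottle, screw_jar, solder_reel, brush, mug from where it was at the start of the episode above 0.02 m).
It also fails if it takes over 45 s, if anything falls off the work surface, if the arm or the gripper's body presses on something with over 40 N, if the wrist force passes 120 N, or if a joint passes its speed limit or range.

## Working session

There is one attempt and no reset: what is moved stays moved. The work goes in short steps, Python scripts to look and compute and a tool call to move; the robot and the scene stay as the last step left them, time stands still between calls to the robot, and variables do not carry over. Pictures are saved under pics/ and viewed, and the job is handed in when it is done.

Besides the shell and the picture viewer there is one more tool, called after "Emit:" as name(argument=value, ...) on one line, values as JSON. drive_tool: Moves the arm, as the interface text tells. Its arguments: {"type":"object","properties":{"increments":{"type":"array","items":{"type":"array","items":{"type":"number"}}}},"required":["increments"]}

```bash
mkdir -p pics; ls
python3 - <<'E'
from bench import ctrl,camera
import cv2,numpy as np
o=ctrl.get_obs(); print(o)
for n in ["scene","side","wrist"]:
    c=camera(n); cv2.imwrite(f"pics/{n}0.png",c["img"][:,:,::-1])
    np.savez(f"{n}0.npz",**c)
    print(n,{k:v for k,v in c.items() if k not in("img","depth")})
E
```

```text
pics
{'time_s': 0.0, 'q': array([-1.35129147e+00,  1.81531480e-01,  1.60803160e+00,  5.05048712e-06,
        1.35377953e+00, -2.06290104e-01]), 'dq': array([-0.00082846, -0.00116613,  0.00046384,  0.0004864 ,  0.00090318,
       -0.00062932]), 'joint_efforts': array([ 1.38628133e-03, -4.44865322e+01, -3.51338160e+01, -2.29361394e-04,
        8.89305258e-03,  6.17565092e-06]), 'eef_pos': array([ 0.23740363, -0.5231118 ,  0.2413781 ]), 'eef_rot': array([-0.14878747, -0.69113976, -0.15002487,  0.69114445]), 'wrist_force': array([-0.35702071,  0.60316772, -0.4425831 ]), 'torque': array([-0.01479421, -0.03216704,  0.09455444]), 'opening': 1.002726382077483}
scene {'fx': 478.7209039644078, 'fy': 478.7209039644078, 'cx': 285.39399905176447, 'cy': 211.3194371319627, 'k1': 0.050555782184077316, 'world_from_camera': array([[-0.62735049,  0.52401288, -0.57605716,  1.21265797],
       [ 0.77848656,  0.40324888, -0.48098754,  0.53957017],
       [-0.01974926, -0.75020053, -0.66091537,  0.81634334],
       [ 0.        ,  0.        ,  0.        ,  1.        ]])}
side {'fx': 425.2650593580511, 'fy':
[... 157 characters left out ...]
.20339817,  0.28014959],
       [-0.25055808,  0.58729647, -0.76961257,  1.04383399],
       [-0.00672895, -0.79600819, -0.60524844,  0.88440975],
       [ 0.        ,  0.        ,  0.        ,  1.        ]])}
wrist {'fx': 293.7819806550492, 'fy': 293.7819806550492, 'cx': 277.28222212570586, 'cy': 209.02710206256464, 'k1': -0.03560261979319017, 'hand_eye': array([[-4.00400904e-04, -2.84414170e-01,  9.58701424e-01,
        -1.31714089e-01],
       [ 9.99999281e-01,  9.69951702e-04,  7.05400668e-04,
         7.74390945e-04],
       [-1.13052002e-03,  9.58701017e-01,  2.84413577e-01,
        -7.26155977e-02],
       [ 0.00000000e+00,  0.00000000e+00,  0.00000000e+00,
         1.00000000e+00]])}
```

View pics/scene0.png

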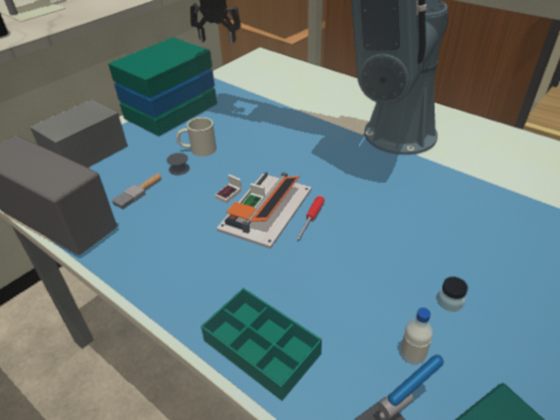

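View pics/side0.png

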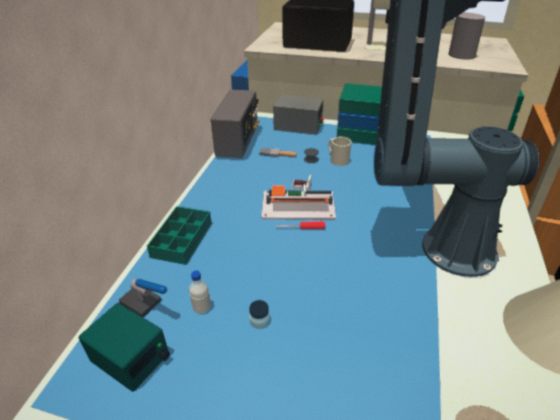

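View pics/wrist0.png

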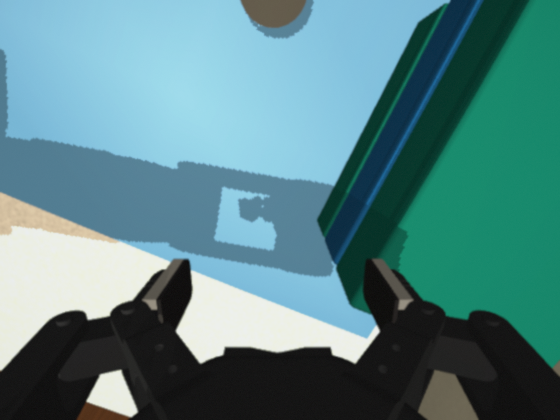

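The scene view shows the nest at about (265,208) with the paddle toward the screwdriver (right side) and the flap near (242,212). I'll enlarge it next.

```bash
cat > h.py <<'E'
import numpy as np,cv2
def load(n): return dict(np.load(n,allow_pickle=True))
def unproj(c,u,v,d):
    K=np.array([[c['fx'],0,c['cx']],[0,c['fy'],c['cy']],[0,0,1]],float)
    p=cv2.undistortPoints(np.array([[[u,v]]],float),K,np.array([c['k1'],0,0,0],float))[0,0]
    return np.array([p[0]*d,p[1]*d,d])
def proj(c,P,T):
    K=np.array([[c['fx'],0,c['cx']],[0,c['fy'],c['cy']],[0,0,1]],float)
    Ti=np.linalg.inv(T)
    return cv2.projectPoints(np.atleast_2d(P).astype(float),cv2.Rodrigues(Ti[:3,:3])[0],Ti[:3,3],K,np.array([c['k1'],0,0,0],float))[0][:,0]
def onplane(c,T,u,v,z):
    a=T[:3,:3]@unproj(c,u,v,1.0); o=T[:3,3]
    return o+a*(z-o[2])/a[2]
E
python3 - <<'E'
from h import *
for n,(x0,x1,y0,y1) in {"scene":(195,335,160,255),"side":(250,350,170,240)}.items():
    c=load(n+"0.npz"); im=c['img'][y0:y1,x0:x1,::-1]
    s=780//(x1-x0); im=cv2.resize(im,None,fx=s,fy=s,interpolation=cv2.INTER_CUBIC)
    for k in range(x0,x1,10): cv2.putText(im,str(k),((k-x0)*s,10),0,.35,(255,255,255),1); cv2.line(im,((k-x0)*s,12),((k-x0)*s,18),(255,255,255),1)
    for k in range(y0,y1,10): cv2.putText(im,str(k),(0,(k-y0)*s),0,.35,(255,255,255),1)
    cv2.imwrite(f"pics/{n}_crop.png",im)
E
```

```text
(no output)
```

View pics/scene_crop.png

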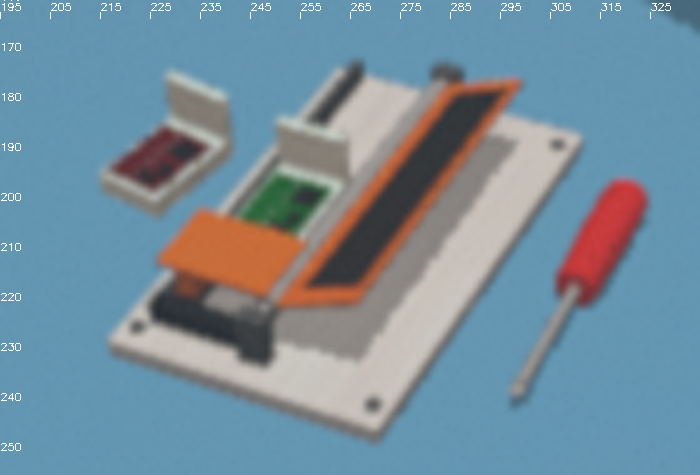

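View pics/side_crop.png

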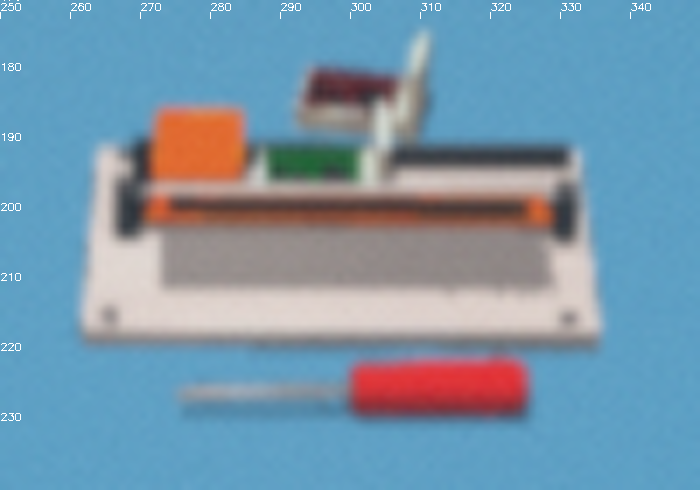

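Run:
```python
from h import *
from scipy.optimize import least_squares
N=np.array([[75,-41,12],[75,109,12],[-170,109,12],[-170,-41,12]])/1e3
S=load("scene0.npz");D=load("side0.npz")
obs={'s':np.array([[217,228],[270.3,246.5],[311.5,187.5],[263,173.5]]),'d':np.array([[264,191],[261.8,217.3],[335.5,217.5],[332.5,191]])}
def W(p,P):
    c,s=np.cos(p[2]),np.sin(p[2]); return P@np.array([[c,-s,0],[s,c,0],[0,0,1]]).T+[p[0],p[1],0]
def res(p,which='sd'):
    r=[]
    if 's' in which: r.append((proj(S,W(p,N),S['world_from_camera'])-obs['s']).ravel())
    if 'd' in which: r.append((proj(D,W(p,N),D['world_from_camera'])-obs['d']).ravel())
    return np.concatenate(r)
for k in ('s','d','sd'):
  for y0 in (0,1.5,3.1,-1.5):
    f=least_squares(res,[0.5,0,y0],args=(k,))
    if f.cost<60: print(k,y0,f.x,f.cost,f.fun.round(1))
```

```text
s 0 [ 0.58150468 -0.11807629  0.22780467] 0.6598434410719607 [-0.8  0.2  0.3 -0.   0.6 -0.3 -0.1 -0.1]
s 1.5 [ 0.58150468 -0.11807629  0.22780467] 0.6598434410719096 [-0.8  0.2  0.3 -0.   0.6 -0.3 -0.1 -0.1]
s 3.1 [ 0.58150468 -0.11807629  6.51098998] 0.6598434410718524 [-0.8  0.2  0.3 -0.   0.6 -0.3 -0.1 -0.1]
s -1.5 [ 0.58150468 -0.11807629  0.22780467] 0.6598434410718576 [-0.8  0.2  0.3 -0.   0.6 -0.3 -0.1 -0.1]
d 0 [ 0.57538197 -0.11989257  0.23616591] 0.29865244847320355 [-0.3 -0.1 -0.3 -0.2  0.6  0.  -0.   0.2]
d 1.5 [ 0.57538197 -0.11989257  0.23616591] 0.2986524484731932 [-0.3 -0.1 -0.3 -0.2  0.6  0.  -0.   0.2]
d 3.1 [ 0.57538197 -0.11989257  0.23616591] 0.29865244847322325 [-0.3 -0.1 -0.3 -0.2  0.6  0.  -0.   0.2]
d -1.5 [ 0.57538197 -0.11989257  0.23616591] 0.2986524484732286 [-0.3 -0.1 -0.3 -0.2  0.6  0.  -0.   0.2]
sd 0 [ 0.5784064  -0.11966737  0.2297615 ] 4.687914247759541 [-0.3 -0.7  0.8 -1.1  0.8 -1.2  0.  -0.8 -1.  -0.3 -1.4 -0.4 -0.5  0.1
 -0.8  0.3]
sd 1.5 [ 0.5784064  -0.11966737  0.22976151] 4.687914247759458 [-0.3 -0.7  0.8 -1.1  0.8 -1.2  0.  -0.8 -1.  -0.3 -1.4 -0.4 -0.5  0.1
 -0.8  0.3]
sd 3.1 [ 0.5784064  -0.11966737  0.22976151] 4.6879142477593705 [-0.3 -0.7  0.8 -1.1  0.8 -1.2  0.  -0.8 -1.  -0.3 -1.4 -0.4 -0.5  0.1
 -0.8  0.3]
sd -1.5 [ 0.5784064  -0.11966737  0.22976151] 4.687914247759396 [-0.3 -0.7  0.8 -1.1  0.8 -1.2  0.  -0.8 -1.  -0.3 -1.4 -0.4 -0.5  0.1
 -0.8  0.3]
```

```bash
cat >> h.py <<'E'
from scipy.spatial.transform import Rotation as R
def rot(o): q=o['eef_rot']; return R.from_quat([q[1],q[2],q[3],q[0]])
NP=[0.5784,-0.1197,0.2298]
def n2w(P,p=None):
    p=p or NP
    c,s=np.cos(p[2]),np.sin(p[2]); return np.atleast_2d(P)@np.array([[c,-s,0],[s,c,0],[0,0,1]]).T+[p[0],p[1],0]
def w2n(P,p=None):
    p=p or NP
    c,s=np.cos(p[2]),np.sin(p[2]); return (np.atleast_2d(P)-[p[0],p[1],0])@np.array([[c,-s,0],[s,c,0],[0,0,1]])
def plan(o,tgt_n,yaxis_n=1,tilt=None):
    """target TCP in nest frame; returns shift in current tool axes and rotvec deg in tool axes (tool x down, y = sgn*nest y)"""
    r=rot(o); s=yaxis_n
    y=n2w([0,s,0])[0]-n2w([0,0,0])[0]; x=np.array([0,0,-1.]); z=np.cross(x,y)
    Rt=R.from_matrix(np.c_[x,y,z])
    d=r.inv().apply(n2w(tgt_n)[0]-o['eef_pos'])
    return d,np.degrees((r.inv()*Rt).as_rotvec())
E
python3 - <<'E'
from h import *
from bench import ctrl
o=ctrl.get_obs(); print(rot(o).as_matrix().round(3))
print(plan(o,[-.11,.034,.25],1),plan(o,[-.11,.034,.25],-1))
# carrier push plate top corners
for n,pts in {"scene":[(250.5,183.5),(265,187.5),(251,189)],"side":[(304,184)]}.items():
    c=load(n+"0.npz")
    for p in pts: print(n,p,w2n(onplane(c,c['world_from_camera'],*p,0.054)))
E
```

```text
[[-0.     0.413 -0.911]
 [ 0.001 -0.911 -0.413]
 [-1.    -0.001 -0.   ]]
(array([-0.00792485, -0.28144858, -0.37595516]), array([-1.68767969e+02, -1.15456763e-01, -1.23346471e-02])) (array([-0.00792485, -0.28144858, -0.37595516]), array([ 1.12319922e+01, -8.34824753e-03,  7.81426198e-02]))
scene (250.5, 183.5) [[-0.06633143 -0.0207158   0.054     ]]
scene (265, 187.5) [[-0.06706502  0.02115804  0.054     ]]
scene (251, 189) [[-0.0469134  -0.00858004  0.054     ]]
side (304, 184) [[-0.06989992 -0.02372856  0.054     ]]
```

Emit:
drive_tool(increments=[[-0.02,-0.04,0,0,0,0,1],[0,-0.05,0,0,0,0,0.27],[0,-0.05,-0.03,0,0,0,0.27],[0,-0.05,-0.05,0,0,0,0.27],[0.01,-0.045,-0.055,3,0,0,0.27],[0,-0.04,-0.05,3,0,0,0.27],[0,0,-0.05,3,0,0,0.27],[0,0,-0.05,2.2,0,0,0.27],[0,0,0,0,0,0,0.27],[0,0,0,0,0,0,0.27]])

```text
time_s: 1.4
eef_pos: [0.3828, -0.1863, 0.2531]
eef_rot: [-0.081, -0.702, -0.082, 0.703]
wrist_force: [-0.3, -0.6, -0.2]
opening: 0.635
```

Run:
```python
from h import *
from bench import ctrl,camera
o=ctrl.get_obs(); c=camera("wrist"); cv2.imwrite("pics/wrist1.png",c["img"][:,:,::-1]); np.savez("wrist1.npz",pos=o['eef_pos'],q=o['eef_rot'],**c)
print(o['time_s'],o['eef_pos'],w2n(o['eef_pos']),o['opening'],o['wrist_force'],plan(o,[-.11,.034,.2],-1))
```

```text
1.4 [ 0.38278916 -0.18628752  0.25309991] [[-0.20563611 -0.02028028  0.25309991]] 0.6345818778285102 [-0.31331835 -0.58339393 -0.1659337 ] (array([ 0.05304062, -0.05407005, -0.09578797]), array([0.09513648, 0.06684426, 0.05538779]))
```

View pics/wrist1.png

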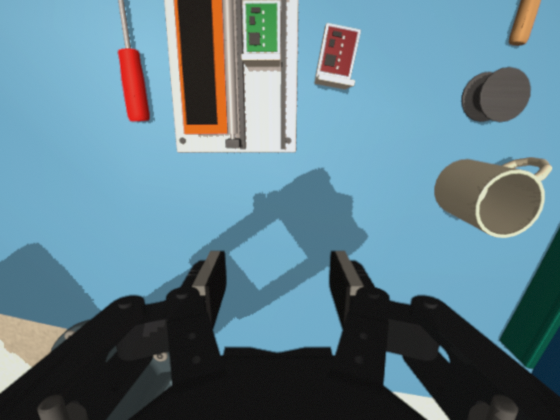

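The wrist view shows the nest at top: near plate edge at row 150 (columns 177–296), push plate at (262,57), spare carrier at (338,55). I'll move over it for a refined measurement.

Emit:
drive_tool(increments=[[0,-0.027,-0.04,0,0,0,0.27],[0,-0.027,-0.04,0,0,0,0.27],[0,0,0,0,0,0,0.27],[0,0,0,0,0,0,0.27]])

```text
time_s: 1.95
eef_pos: [0.448, -0.1165, 0.2535]
eef_rot: [-0.081, -0.702, -0.081, 0.703]
wrist_force: [0.4, -0.1, 0.2]
opening: 0.637
```

Run:
```python
from h import *
from bench import ctrl,camera
o=ctrl.get_obs(); c=camera("wrist"); cv2.imwrite("pics/wrist2.png",cv2.resize(c["img"][:,:,::-1],(800,600))); np.savez("wrist2.npz",pos=o['eef_pos'],q=o['eef_rot'],**c)
print(o['time_s'],o['eef_pos'],w2n(o['eef_pos']),o['opening'],o['wrist_force'],plan(o,[-.11,.034,.2],-1))
```

```text
1.95 [ 0.44799936 -0.11650266  0.25352732] [[-0.12624436  0.03281631  0.25352732]] 0.6370622706474591 [ 0.4461239  -0.10649043  0.19499474] (array([ 0.05351706, -0.00119767, -0.0162771 ]), array([-0.0143495 ,  0.03536438, -0.01060676]))
```

View pics/wrist2.png

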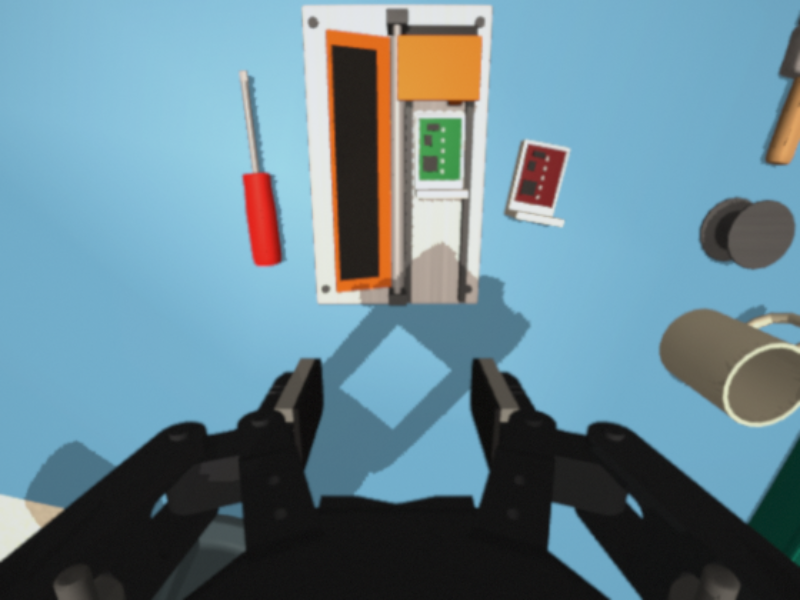

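```bash
cat > fit.py <<'E'
from h import *
from scipy.optimize import least_squares
c=load("wrist2.npz"); r=R.from_quat(np.roll(c['q'],-1))
T=np.eye(4);T[:3,:3]=r.as_matrix();T[:3,3]=c['pos']; T=T@c['hand_eye']
N=np.array([[75,109,12],[75,-41,12],[-170,-41,12],[-170,109,12]])/1e3
ob=np.array([[302,5],[492,6.5],[478,302],[318,303]])/1.42857
f=least_squares(lambda p:(proj(c,n2w(N,list(p)),T)-ob).ravel(),[.578,-.12,.23])
print(f.x,f.fun.round(1))
p=list(f.x)
E
python3 - <<'E'
from fit import *
for (u,v),z in {(416,196):.054,(467,197):.054,(416,190):.054,(467,191):.054,(397,100):.04,(512,212):.042,(563,224):.042}.items():
    print((u,v),w2n(onplane(c,T,u/1.42857,v/1.42857,z),p).round(4), w2n(onplane(c,T,u/1.42857,v/1.42857,z)).round(4))
def dp(u,v):
    d=c['depth'][v,u]; P=unproj(c,u,v,d); return w2n((T[:3,:3]@P+T[:3,3]),p).round(4), d
for u,v in [(308,136),(250,110),(250,60),(310,50),(220,110),(310,160),(335,120),(309,108),(210,253),(342,253)]: print((u,v),dp(u,v))
im=cv2.resize(c['img'][0:220,180:420,::-1],None,fx=3.3,fy=3.3,interpolation=cv2.INTER_CUBIC); cv2.imwrite("pics/w2crop.png",im[:600])
E
```

```text
[ 0.57938741 -0.12265702  0.23302144] [-0.6 -0.1  0.9 -1.5  0.1  1.4 -0.5  1. ]
(416, 196) [[-0.0697  0.02    0.054 ]] [[-0.0695  0.0166  0.054 ]]
(467, 197) [[-0.0705 -0.0193  0.054 ]] [[-0.0702 -0.0227  0.054 ]]
(416, 190) [[-0.0652  0.02    0.054 ]] [[-0.065   0.0167  0.054 ]]
(467, 191) [[-0.066  -0.0192  0.054 ]] [[-0.0657 -0.0225  0.054 ]]
(397, 100) [[0.0008 0.0344 0.04  ]] [[0.001  0.0313 0.04  ]]
(512, 212) [[-0.0829 -0.0583  0.042 ]] [[-0.0824 -0.0616  0.042 ]]
(563, 224) [[-0.0924 -0.1008  0.042 ]] [[-0.0918 -0.1042  0.042 ]]
(308, 136) (array([[-0.0685,  0.0016,  0.0543]]), np.float32(0.32140693))
(250, 110) (array([[-0.041 ,  0.0646,  0.0521]]), np.float32(0.31567624))
(250, 60) (array([[0.0089, 0.0635, 0.0508]]), np.float32(0.30270958))
(310, 50) (array([[0.02  , 0.0004, 0.0427]]), np.float32(0.30730036))
(220, 110) (array([[-0.0393,  0.1044,  0.0127]]), np.float32(0.35297087))
(310, 160) (array([[-0.1001, -0.0062,  0.0109]]), np.float32(0.37198246))
(335, 120) (array([[-0.0513, -0.0352,  0.0126]]), np.float32(0.35646933))
(309, 108) (array([[-0.0379, -0.0018,  0.0254]]), np.float32(0.34040424))
(210, 253) (array([[-0.1147,  0.0682,  0.2544]]), np.float32(0.1428249))
(342, 253) (array([[-0.1151,  0.0038,  0.2539]]), np.float32(0.14341405))
```

View pics/w2crop.png

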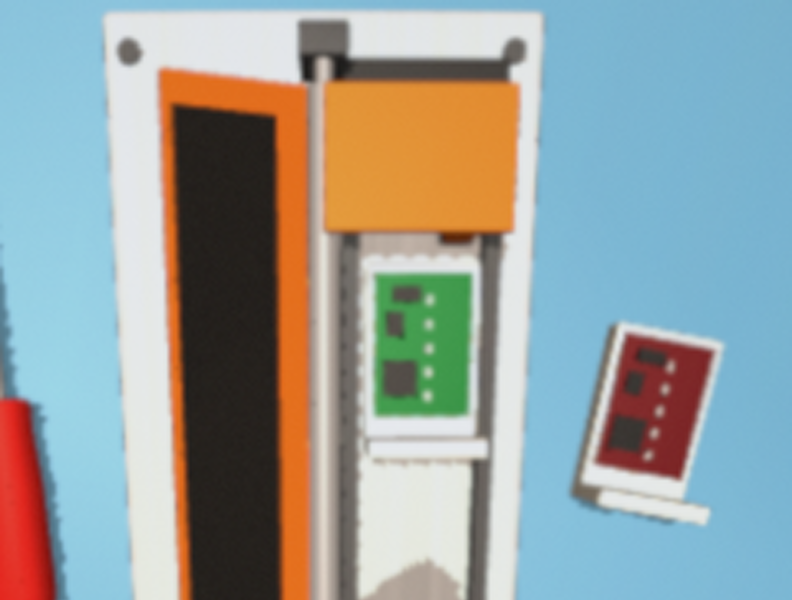

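```bash
sed -i 's/^NP=.*/NP=[0.5794,-0.1227,0.233]/' h.py
python3 - <<'E'
from fit import *
d=c['depth']; tool=c['hand_eye']
pts=[];
for v in range(240,340,2):
    for u in range(180,380,2):
        if 0.02<d[v,u]<0.2:
            P=tool[:3,:3]@unproj(c,u,v,d[v,u])+tool[:3,3]; pts.append((*P,u,v))
pts=np.array(pts)
for side in (1,-1):
    q=pts[pts[:,1]*side>0]; 
    q=q[q[:,0]>-0.02]
    print(side,len(q),"x max",np.sort(q[:,0])[-8:].round(4)," y range",np.abs(q[:,1]).min().round(4),np.abs(q[:,1]).max().round(4),"z",q[:,2].min().round(4),q[:,2].max().round(4))
    t=q[q[:,0]>np.sort(q[:,0])[-30]-0.001]; print(t[:12].round(4))
from bench import ctrl
o=ctrl.get_obs(); print(w2n(o['eef_pos']),plan(o,[-.105,.034,.1],-1))
E
```

```text
[ 0.57938741 -0.12265702  0.23302144] [-0.6 -0.1  0.9 -1.5  0.1  1.4 -0.5  1. ]
1 262 x max [0.0046 0.0047 0.0049 0.0062 0.0062 0.0064 0.0071 0.0079]  y range 0.0275 0.0414 z -0.0122 0.0114
[[ 3.30e-03  2.83e-02 -1.13e-02  3.32e+02  2.50e+02]
 [ 3.00e-03  2.92e-02 -1.15e-02  3.34e+02  2.50e+02]
 [ 3.60e-03  3.04e-02 -1.12e-02  3.36e+02  2.50e+02]
 [ 3.10e-03  3.13e-02 -1.14e-02  3.38e+02  2.50e+02]
 [ 3.60e-03  3.24e-02 -1.12e-02  3.40e+02  2.50e+02]
 [ 3.40e-03  3.33e-02 -1.13e-02  3.42e+02  2.50e+02]
 [ 3.30e-03  3.43e-02 -1.13e-02  3.44e+02  2.50e+02]
 [ 3.20e-03  2.83e-02 -1.03e-02  3.32e+02  2.52e+02]
 [ 8.00e-04  3.28e-02 -1.14e-02  3.42e+02  2.52e+02]
 [ 1.00e-03  3.38e-02 -1.13e-02  3.44e+02  2.52e+02]
 [ 2.30e-03  2.82e-02 -9.60e-03  3.32e+02  2.54e+02]
 [ 6.20e-03  2.80e-02 -6.70e-03  3.30e+02  2.56e+02]]
-1 263 x max [0.005  0.0059 0.006  0.0061 0.0061 0.0066 0.0066 0.007 ]  y range 0.026 0.0401 z -0.0121 0.0105
[[ 3.70e-03 -3.30e-02 -1.11e-02  2.10e+02  2.50e+02]
 [ 2.90e-03 -3.18e-02 -1.15e-02  2.12e+02  2.50e+02]
 [ 4.10e-03 -3.10e-02 -1.09e-02  2.14e+02  2.50e+02]
 [ 3.40e-03 -2.99e-02 -1.12e-02  2.16e+02  2.50e+02]
 [ 3.40e-03 -2.89e-02 -1.12e-02  2.18e+02  2.50e+02]
 [ 3.80e-03 -2.80e-02 -1.10e-02  2.20e+02  2.50e+02]
 [ 3.40e-03 -2.68e-02 -1.13e-02  2.22e+02  2.50e+02]
 [ 6.10e-03 -2.64e-02 -1.00e-02  2.24e+02  2.50e+02]
 [ 1.10e-03 -3.24e-02 -1.12e-02  2.10e+02  2.52e+02]
 [ 4.00e-04 -3.12e-02 -1.15e-02  2.12e+02  2.52e+02]
 [ 1.20e-03 -3.04e-02 -1.12e-02  2.14e+02  2.52e+02]
 [ 4.00e-04 -2.93e-02 -1.15e-02  2.16e+02  2.52e+02]]
[[-0.12654174  0.03613117  0.25357027]] (array([ 0.15356096,  0.00199772, -0.02162074]), array([-0.24282751,  0.02620886, -0.01566445]))
```

```bash
cat >> h.py <<'E'
def plan2(o,tgt_n,th=7.):
    y=n2w([0,-1,0])[0]-n2w([0,0,0])[0]; x=np.array([0,0,-1.]); z=np.cross(x,y)
    Rt=R.from_matrix(np.c_[x,y,z])*R.from_rotvec([0,0,-np.radians(th)])
    r=rot(o); dw=n2w(tgt_n)[0]-o['eef_pos']
    print('nest',w2n(o['eef_pos']).round(4),'t',o['time_s'],'F nest',(w2n(o['wrist_force'])-w2n([0,0,0])).round(1),'op',round(o['opening'],3))
    print('shift in tool now',r.inv().apply(dw).round(4),'in target tool',Rt.inv().apply(dw).round(4),'turn',np.degrees((r.inv()*Rt).as_rotvec()).round(2))
E
python3 -c "
from h import *
from bench import ctrl
plan2(ctrl.get_obs(),[-.092,.036,.09])"
```

```text
nest [[-0.1265  0.0361  0.2536]] t 2.0 F nest [[-0.1  0.3  0.1]] op 0.635
shift in tool now [ 1.636e-01 -1.000e-04 -3.460e-02] in target tool [ 0.1623  0.0201 -0.0345] turn [-0.24  0.01 -7.02]
```

Emit:
drive_tool(increments=[[0,0,-0.0345,-0.24,0,-7,0.38],[0.04,0.005,0,0,0,0,0.38],[0.04,0.005,0,0,0,0,0.38],[0.04,0.005,0,0,0,0,0.38],[0.04,0.005,0,0,0,0,0.38],[0,0,0,0,0,0,0.38],[0,0,0,0,0,0,0.38]])

```text
time_s: 2.88
eef_pos: [0.483, -0.1094, 0.0938]
eef_rot: [-0.04, -0.697, -0.125, 0.705]
wrist_force: [1.3, 0.0, 0.5]
opening: 0.693
```

```bash
cat > look.py <<'E'
import sys
from h import *
from bench import ctrl,camera
n=sys.argv[1]
o=ctrl.get_obs(); c=camera("wrist"); np.savez(f"w{n}.npz",pos=o['eef_pos'],q=o['eef_rot'],**c)
S=camera("scene"); D=camera("side")
a=cv2.resize(c['img'][:,:,::-1],(560,420))
b=cv2.resize(S['img'][150:260,200:330,::-1],(240,203)); d=cv2.resize(D['img'][165:235,250:350,::-1],(240,168))
col=np.zeros((420,240,3),np.uint8); col[:203]=b; col[210:378]=d
cv2.imwrite(f"pics/l{n}.png",np.hstack([a,col]))
plan2(o,[float(x) for x in sys.argv[2:5]])
# pts in wrist depth
T=np.eye(4);T[:3,:3]=rot(o).as_matrix();T[:3,3]=o['eef_pos'];T=T@c['hand_eye']
E
python3 look.py 3 -.092 .036 .056
```

```text
nest [[-0.0907  0.0352  0.0938]] t 2.875 F nest [[ 1.2 -0.3  0.5]] op 0.693
shift in tool now [0.0376 0.0037 0.0014] in target tool [0.0376 0.0038 0.0013] turn [ 0.01 -0.08 -0.07]
```

View pics/l3.png

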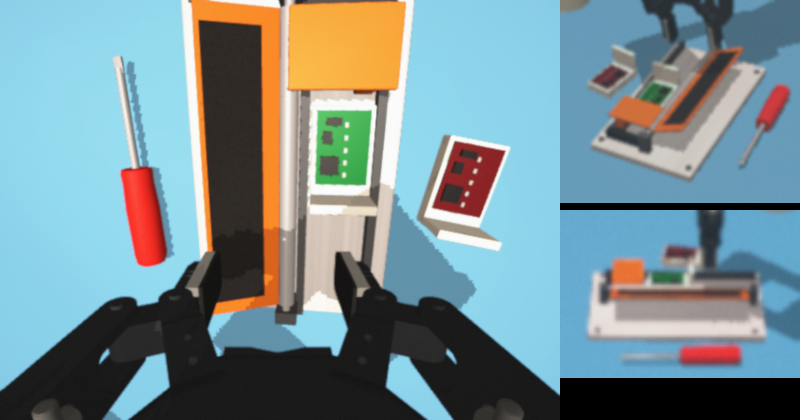

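The fingers straddle the hinge tube: the left one is over the paddle (205,280), the right one over the track (350,280), behind the push plate at rows 197–213. I'll check the gap numerically.

Run:
```python
from h import *
c=load("w3.npz"); r=R.from_quat(np.roll(c['q'],-1))
T=np.eye(4);T[:3,:3]=r.as_matrix();T[:3,3]=c['pos']; T=T@c['hand_eye']
for u in (325,345,365):
  print([tuple((w2n(T[:3,:3]@unproj(c,u,v,c['depth'][v,u])+T[:3,3])[0]*1e3).round().astype(int)) for v in range(186,216,3)])
h=T@np.r_[0,0,0,1]
H=c['hand_eye']
q=[]
for v in range(240,330,1):
  for u in range(330,375):
    P=H[:3,:3]@unproj(c,u,v,c['depth'][v,u])+H[:3,3]
    if P[0]<.03 and P[0]>-.02: q.append(w2n(r.apply(P)+c['pos'])[0]*1e3)
q=np.array(q); print('finger x max',np.sort(q[:,0])[-20:].round(1),'z min',np.sort(q[:,2])[:10].round(1),'y',q[:,1].min(),q[:,1].max())
```

```text
[(np.int64(-60), np.int64(10), np.int64(26)), (np.int64(-62), np.int64(10), np.int64(26)), (np.int64(-64), np.int64(10), np.int64(25)), (np.int64(-65), np.int64(10), np.int64(29)), (np.int64(-66), np.int64(10), np.int64(36)), (np.int64(-66), np.int64(10), np.int64(44)), (np.int64(-66), np.int64(10), np.int64(50)), (np.int64(-66), np.int64(11), np.int64(55)), (np.int64(-68), np.int64(10), np.int64(54)), (np.int64(-71), np.int64(10), np.int64(53))]
[(np.int64(-59), np.int64(-4), np.int64(26)), (np.int64(-61), np.int64(-4), np.int64(26)), (np.int64(-63), np.int64(-4), np.int64(26)), (np.int64(-65), np.int64(-4), np.int64(27)), (np.int64(-18), np.int64(19), np.int64(225)), (np.int64(-65), np.int64(-2), np.int64(43)), (np.int64(-65), np.int64(-2), np.int64(50)), (np.int64(-66), np.int64(-1), np.int64(55)), (np.int64(-68), np.int64(-1), np.int64(54)), (np.int64(-70), np.int64(-1), np.int64(55))]
[(np.int64(-59), np.int64(-17), np.int64(26)), (np.int64(-61), np.int64(-17), np.int64(26)), (np.int64(-63), np.int64(-17), np.int64(27)), (np.int64(-65), np.int64(-17), np.int64(27)), (np.int64(-65), np.int64(-16), np.int64(34)), (np.int64(-65), np.int64(-15), np.int64(41)), (np.int64(-65), np.int64(-14), np.int64(49)), (np.int64(-66), np.int64(-13), np.int64(53)), (np.int64(-68), np.int64(-13), np.int64(54)), (np.int64(-69), np.int64(-13), np.int64(55))]
finger x max [-78.9 -78.9 -78.8 -78.8 -78.8 -78.8 -78.8 -78.8 -78.8 -78.8 -78.7 -78.7
 -78.7 -78.7 -78.7 -78.6 -78.6 -78.5 -78.5 -78.5] z min [83.8 84.  84.2 84.5 84.6 84.8 84.8 85.  85.  85. ] y -10.128665506447888 5.678409627296932
```

Emit:
drive_tool(increments=[[0.01,0.001,0,0,0,0,0.38],[0.01,0.001,0,0,0,0,0.38],[0.01,0.001,0,0,0,0,0.38],[0.007,0.001,0,0,0,0,0.38],[0.007,0.001,0,0,0,0,0.38],[0,0,0,0,0,0,0.38]])

```text
time_s: 3.78
eef_pos: [0.4825, -0.1077, 0.0478]
eef_rot: [-0.04, -0.696, -0.126, 0.706]
wrist_force: [-1.6, 0.8, 4.1]
opening: 0.685
```

```bash
python3 look.py 4 -.092 .036 .038
```

```text
nest [[-0.0908  0.037   0.0478]] t 3.775 F nest [[-1.3  1.1  4.1]] op 0.685
shift in tool now [0.0096 0.0022 0.0012] in target tool [0.0096 0.0021 0.0012] turn [0.09 0.01 0.03]
```

View pics/l4.png

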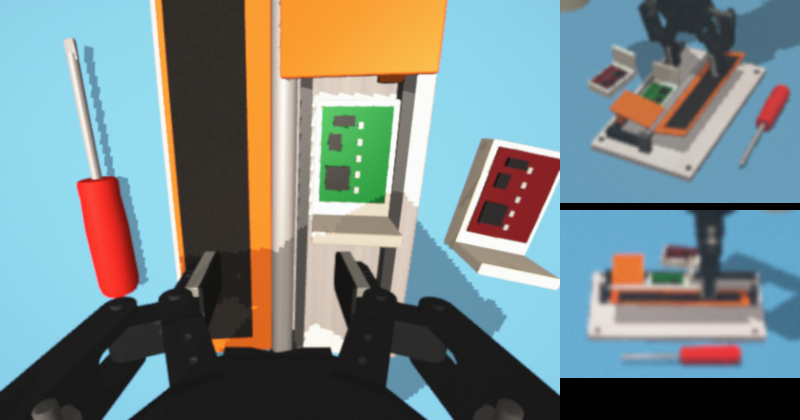

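In contact: 4 N on the paddle at TCP z 0.048, and the carrier is unmoved. I'll press further.

Emit:
drive_tool(increments=[[0.005,0.001,0,0,0,0,0.38],[0.005,0.001,0,0,0,0,0.38],[0,0,0,0,0,0,0.38],[0,0,0,0,0,0,0.38]])

```text
time_s: 4.42
eef_pos: [0.4829, -0.1078, 0.0384]
eef_rot: [-0.039, -0.696, -0.126, 0.706]
wrist_force: [-0.7, 5.4, 7.4]
opening: 0.694
```

```bash
cat > flap.py <<'E'
import sys
from h import *
n=sys.argv[1]
c=load(f"w{n}.npz"); r=R.from_quat(np.roll(c['q'],-1))
T=np.eye(4);T[:3,:3]=r.as_matrix();T[:3,3]=c['pos']; T=T@c['hand_eye']
im=c['img'].astype(int); d=c['depth']
V,U=np.mgrid[0:420:3,0:560:3]; V=V.ravel();U=U.ravel(); k=d[V,U]>0; V=V[k];U=U[k]
K=np.array([[c['fx'],0,c['cx']],[0,c['fy'],c['cy']],[0,0,1]],float)
p=cv2.undistortPoints(np.c_[U,V].astype(float)[:,None],K,np.array([c['k1'],0,0,0.]))[:,0]
dd=d[V,U]; P=np.c_[p*dd[:,None],dd]@T[:3,:3].T+T[:3,3]; Q=w2n(P)
col=im[V,U]; org=(col[:,0]>170)&(col[:,2]<110)&(col[:,0]-col[:,2]>100)
for nm,m in {'flap':org&(Q[:,0]>.003)&(Q[:,0]<.044)&(Q[:,1]>-.035)&(Q[:,1]<.024),'paddle(all)':(Q[:,1]>.046)&(Q[:,1]<.082)&(Q[:,0]>-.07)&(Q[:,0]<.04)&(Q[:,2]>.02)&(Q[:,2]<.07)}.items():
    q=Q[m]
    if len(q)>10:
        a=np.polyfit(q[:,1],q[:,2],1); print(nm,len(q),'slope angle',np.arctan(a[0]).round(3),'z@y=.07',np.polyval(a,.07).round(4))
m=(np.abs(Q[:,1])<.018)&(Q[:,2]>.048)&(Q[:,2]<.058)&(Q[:,0]<-.005)&(col.min(1)>100)&(np.ptp(col,axis=1)<70)
if m.sum(): print('plate top x',Q[m,0].min().round(4),Q[m,0].max().round(4),m.sum())
E
python3 look.py 5 -.092 .036 .038; for i in 3 4 5; do python3 flap.py $i;done
```

```text
nest [[-0.0905  0.0367  0.0384]] t 4.425 F nest [[0.6 5.4 7.4]] op 0.694
shift in tool now [0.0003 0.0008 0.0015] in target tool [0.0003 0.0008 0.0015] turn [ 0.08 -0.04  0.07]
flap 846 slope angle 0.003 z@y=.07 0.0443
paddle(all) 1474 slope angle 0.405 z@y=.07 0.0537
plate top x -0.0714 -0.0652 78
flap 1016 slope angle -0.184 z@y=.07 0.0378
paddle(all) 2122 slope angle 0.221 z@y=.07 0.0463
plate top x -0.1018 -0.0644 148
flap 920 slope angle -0.452 z@y=.07 0.028
paddle(all) 1978 slope angle -0.045 z@y=.07 0.0367
plate top x -0.1011 -0.0642 174
```

View pics/l5.png

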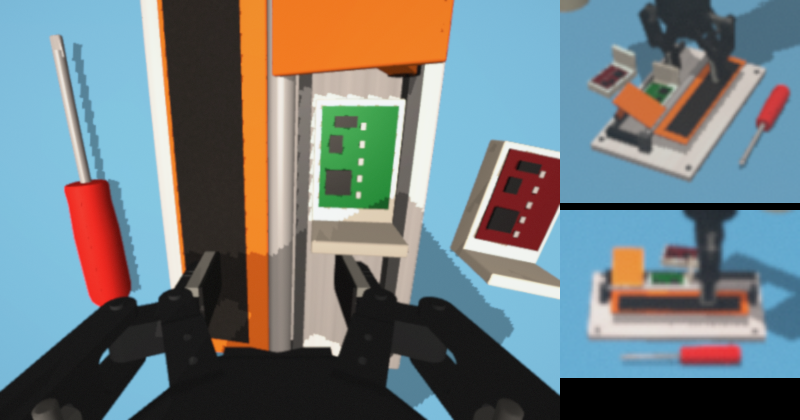

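Flap measures about 0.45 rad, paddle force is 7.4 N, and the carrier is still at x −0.071. Now the first part of the push.

Emit:
drive_tool(increments=[[0,0,-0.006,0,0,0,0.38],[0,0,-0.008,0,0,0,0.38],[0,0,-0.008,0,0,0,0.38],[0,0,-0.008,0,0,0,0.38],[0,0,-0.008,0,0,0,0.38],[0,0,0,0,0,0,0.38]])

```text
time_s: 5.32
eef_pos: [0.5198, -0.0998, 0.0384]
eef_rot: [-0.04, -0.696, -0.126, 0.706]
wrist_force: [-2.9, -0.1, 6.5]
opening: 0.692
```

```bash
python3 look.py 6 -.030 .036 .038; python3 flap.py 6
```

```text
nest [[-0.0527  0.0361  0.0384]] t 5.325 F nest [[-2.8  0.5  6.5]] op 0.692
shift in tool now [ 0.0004  0.0002 -0.0227] in target tool [ 0.0004  0.0001 -0.0227] turn [ 0.12  0.01 -0.01]
flap 1849 slope angle -0.457 z@y=.07 0.0277
paddle(all) 1802 slope angle -0.001 z@y=.07 0.0386
plate top x -0.0632 -0.0345 167
```

View pics/l6.png

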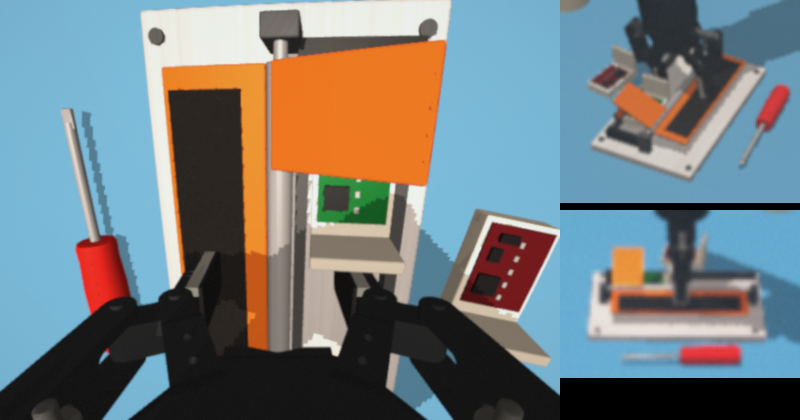

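The carrier slides under the open flap, with the push plate at rows 232–272. Push face is about −0.041, matching the finger. I'll continue gently.

Emit:
drive_tool(increments=[[0,0,-0.006,0,0,0,0.38],[0,0,-0.006,0,0,0,0.38],[0,0,-0.005,0,0,0,0.38],[0,0,-0.003,0,0,0,0.38],[0,0,-0.0015,0,0,0,0.38],[0,0,0,0,0,0,0.38],[0,0,0,0,0,0,0.38]])

```text
time_s: 6.35
eef_pos: [0.54, -0.0949, 0.0383]
eef_rot: [-0.04, -0.696, -0.126, 0.706]
wrist_force: [-4.5, -0.9, 6.8]
opening: 0.688
```

```bash
python3 look.py 7 -.030 .036 .038; python3 flap.py 7
```

```text
nest [[-0.0319  0.0361  0.0383]] t 6.35 F nest [[-4.6  0.1  6.8]] op 0.688
shift in tool now [ 0.0003  0.0001 -0.0019] in target tool [ 0.0003  0.0001 -0.0019] turn [0.12 0.07 0.  ]
flap 1600 slope angle -0.46 z@y=.07 0.0275
paddle(all) 1531 slope angle 0.023 z@y=.07 0.0391
plate top x -0.0425 -0.0139 171
```

View pics/l7.png

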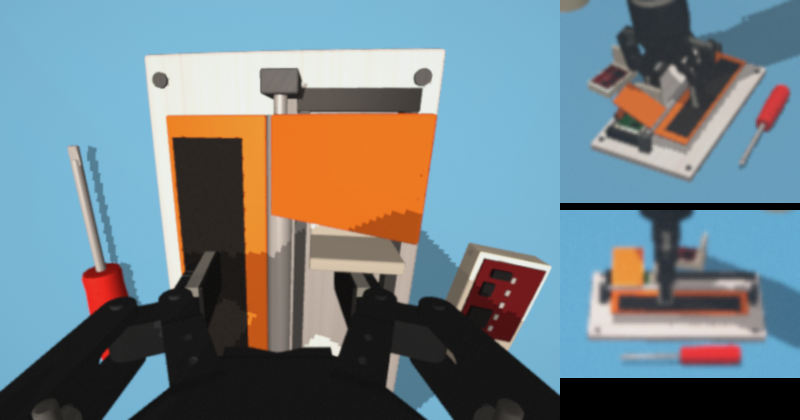

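Emit:
drive_tool(increments=[[0,0,-0.001,0,0,0,0.38],[0,0,0,0,0,0,0.38],[0,0,0,0,0,0,0.38]])

```text
time_s: 6.88
eef_pos: [0.5409, -0.0948, 0.0383]
eef_rot: [-0.04, -0.695, -0.126, 0.706]
wrist_force: [-4.0, -0.5, 7.9]
opening: 0.691
```

```bash
python3 look.py 8 -.030 .036 .038; python3 flap.py 8
```

```text
nest [[-0.031   0.0361  0.0383]] t 6.875 F nest [[-4.   0.5  7.9]] op 0.691
shift in tool now [ 0.0003  0.0001 -0.001 ] in target tool [ 0.0003  0.0001 -0.001 ] turn [0.11 0.08 0.  ]
flap 1585 slope angle -0.459 z@y=.07 0.0276
paddle(all) 1529 slope angle 0.02 z@y=.07 0.0391
plate top x -0.042 -0.013 170
```

Emit:
drive_tool(increments=[[0,0,-0.001,0,0,0,0.38],[0,0,0,0,0,0,0.38],[0,0,0,0,0,0,0.38]])

```text
time_s: 7.4
eef_pos: [0.5418, -0.0945, 0.0383]
eef_rot: [-0.04, -0.695, -0.126, 0.706]
wrist_force: [-5.1, -1.4, 6.8]
opening: 0.69
```

```bash
python3 look.py 9 -.030 .036 .038; python3 flap.py 9
```

```text
nest [[-0.0301  0.0361  0.0383]] t 7.4 F nest [[-5.2 -0.2  6.8]] op 0.69
shift in tool now [ 0.0003  0.0001 -0.0001] in target tool [ 0.0003  0.0001 -0.0001] turn [0.12 0.09 0.  ]
flap 1574 slope angle -0.462 z@y=.07 0.0274
paddle(all) 1520 slope angle 0.017 z@y=.07 0.039
plate top x -0.0406 -0.0119 172
```

Emit:
drive_tool(increments=[[0,0,-0.001,0,0,0,0.38],[0,0,0,0,0,0,0.38],[0,0,0,0,0,0,0.38]])

```text
time_s: 7.92
eef_pos: [0.5427, -0.0943, 0.0383]
eef_rot: [-0.04, -0.695, -0.126, 0.706]
wrist_force: [-4.5, -0.4, 7.4]
opening: 0.691
```

```bash
python3 look.py 10 -.030 .036 .038; python3 flap.py 10
```

```text
nest [[-0.0292  0.0361  0.0383]] t 7.925 F nest [[-4.5  0.7  7.4]] op 0.691
shift in tool now [0.0003 0.0001 0.0008] in target tool [0.0003 0.0001 0.0008] turn [0.11 0.1  0.01]
flap 1559 slope angle -0.462 z@y=.07 0.0274
paddle(all) 1503 slope angle 0.018 z@y=.07 0.0391
plate top x -0.0397 -0.0109 175
```

View pics/l10.png

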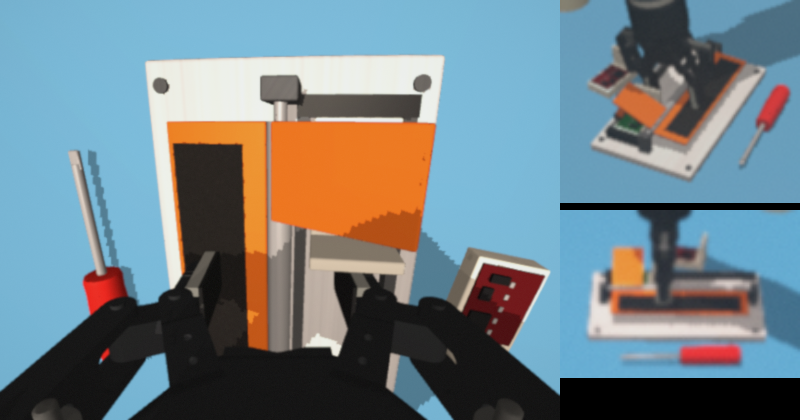

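Run:
```python
from h import *
c=load("w10.npz"); r=R.from_quat(np.roll(c['q'],-1))
T=np.eye(4);T[:3,:3]=r.as_matrix();T[:3,3]=c['pos']; T=T@c['hand_eye']
g=cv2.cvtColor(c['img'],cv2.COLOR_RGB2GRAY).astype(int)
for u in (180,220,350,420):
    col=c['img'][45:75,u,0].astype(int); k=np.argmax(np.diff(col)); print(u,45+k+.5,w2n(onplane(c,T,u,45+k+.5,.012)).round(4))
im=cv2.resize(c['img'][80:290,250:450,::-1],None,fx=3.5,fy=2.8,interpolation=cv2.INTER_CUBIC); cv2.imwrite("pics/c10.png",im)
```

```text
180 58.5 [[0.0751 0.089  0.012 ]]
220 57.5 [[0.0749 0.0678 0.012 ]]
350 54.5 [[0.075  0.0038 0.012 ]]
420 54.5 [[ 0.0747 -0.0285  0.012 ]]
```

View pics/c10.png

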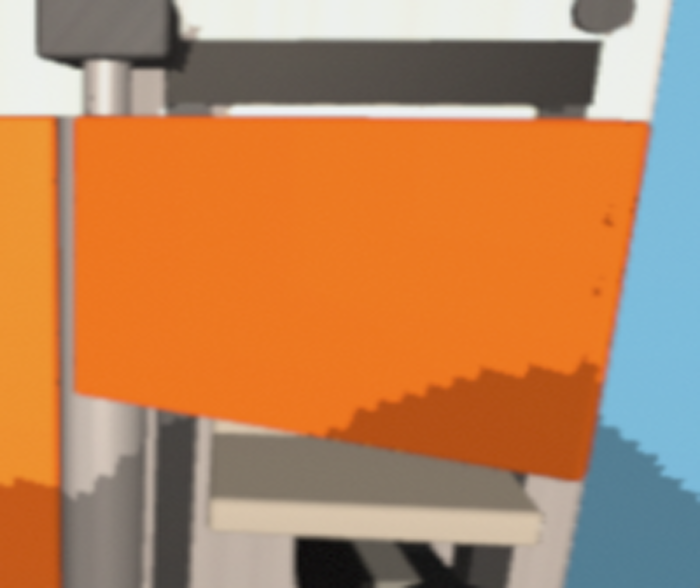

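Run:
```python
from h import *
c=load("w10.npz"); r=R.from_quat(np.roll(c['q'],-1))
T=np.eye(4);T[:3,:3]=r.as_matrix();T[:3,3]=c['pos']; T=T@c['hand_eye']
for u in (330,358,385):
  for v in (105,110,114,116,117,118,119,120,121,123):
    d=c['depth'][v,u]; print(u,v,c['img'][v,u],(w2n(T[:3,:3]@unproj(c,u,v,d)+T[:3,3])[0]*1e3).round(1))
```

```text
330 105 [92 87 79] [51.2 12.8 26.1]
330 110 [91 84 79] [49.  12.7 26.7]
330 114 [91 84 78] [47.3 12.6 26.4]
330 116 [109 102  93] [46.4 12.6 26.9]
330 117 [168 166 153] [46.  12.6 26.2]
330 118 [228 230 225] [45.6 12.5 25. ]
330 119 [237 239 241] [45.1 12.5 26.1]
330 120 [232 230 231] [44.6 12.5 26.9]
330 121 [219 175 161] [44.2 12.5 26.2]
330 123 [236 115  35] [43.4 13.9 55.2]
358 105 [85 79 73] [51.3  0.3 25.8]
358 110 [84 78 73] [49.1  0.1 26. ]
358 114 [84 78 72] [47.4  0.1 26.5]
358 116 [113 105  95] [46.5 -0.1 25.7]
358 117 [181 174 159] [46.1 -0.2 24.9]
358 118 [228 229 222] [45.6 -0.2 25.6]
358 119 [237 239 240] [45.2 -0.1 26.7]
358 120 [234 235 238] [44.7 -0.2 25.8]
358 121 [226 206 202] [44.3 -0.2 26.4]
358 123 [235 115  44] [43.5  4.4 59.8]
385 105 [75 71 65] [ 51.3 -11.6  25.9]
385 110 [75 70 66] [ 49.2 -11.5  27. ]
385 114 [76 71 66] [ 47.5 -11.8  26.5]
385 116 [90 83 77] [ 46.6 -12.   26.1]
385 117 [144 141 128] [ 46.2 -12.2  25.1]
385 118 [215 217 205] [ 45.7 -12.2  25.4]
385 119 [234 237 236] [ 45.3 -11.9  27.1]
385 120 [235 236 238] [ 44.9 -12.2  25.8]
385 121 [226 214 212] [ 44.4 -12.3  25.7]
385 123 [231 117  61] [43.6 -3.9 63.9]
```

The carrier's white deck edge (rows 118–121, z 26 mm) meets the stop face at nest x 46 mm with no gap, so it is home with the flap at 0.46. I'll back off the push finger, then let the paddle rise slowly.

Emit:
drive_tool(increments=[[0,0,0.003,0,0,0,0.38],[0,0,0.004,0,0,0,0.38],[0,0,0.004,0,0,0,0.38],[-0.004,-0.0005,0,0,0,0,0.38],[-0.004,-0.0005,0,0,0,0,0.38],[-0.004,-0.0005,0,0,0,0,0.38],[-0.008,-0.001,0,0,0,0,0.38],[-0.015,-0.002,0,0,0,0,0.38],[-0.025,-0.003,0,0,0,0,0.38],[0,0,0,0,0,0,0.38]])

```text
time_s: 9.32
eef_pos: [0.5344, -0.0972, 0.1009]
eef_rot: [-0.041, -0.697, -0.125, 0.704]
wrist_force: [-0.8, -1.5, -0.9]
opening: 0.692
```

```bash
python3 look.py 11 -.1 .036 .2; python3 flap.py 11
```

```text
nest [[-0.0379  0.0352  0.1009]] t 9.325 F nest [[-1.1 -1.2 -0.9]] op 0.692
shift in tool now [-0.0985 -0.0127  0.0617] in target tool [-0.0982 -0.0129  0.0621] turn [ 0.12 -0.22 -0.18]
flap 661 slope angle -0.232 z@y=.07 0.0359
paddle(all) 962 slope angle 0.18 z@y=.07 0.0447
plate top x -0.0185 -0.0118 76
```

View pics/l11.png

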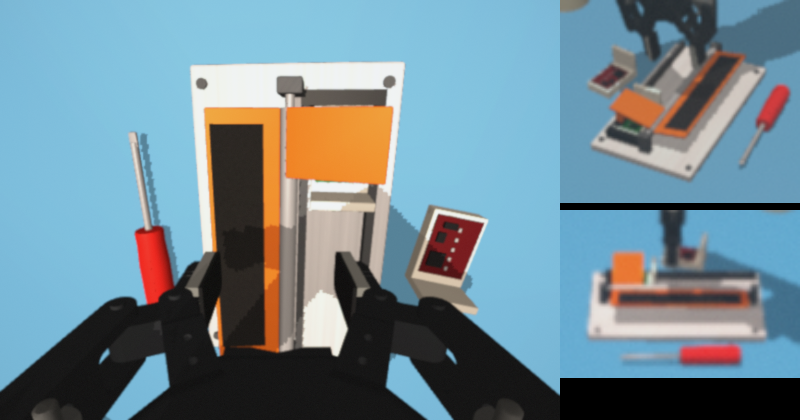

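The flap closed to 0.232 rad on the carrier and the push face reads −0.0182. Now move well clear.

Emit:
drive_tool(increments=[[-0.03,-0.004,0,0,0,0,0.38],[-0.035,-0.004,0,0,0,0,0.38],[-0.035,-0.004,0.03,0,0,0,0.38],[0,0,0.03,0,0,0,0.38],[0,0,0.03,0,0,0,0.38],[0,0,0,0,0,0,0.38],[0,0,0,0,0,0,0.38]])

```text
time_s: 10.35
eef_pos: [0.4455, -0.1176, 0.1987]
eef_rot: [-0.039, -0.696, -0.125, 0.706]
wrist_force: [0.8, 0.8, 0.7]
opening: 0.691
```

```bash
python3 look.py 12 -.1 .036 .2; python3 flap.py 12
```

```text
nest [[-0.1291  0.0359  0.1987]] t 10.35 F nest [[1.  0.6 0.7]] op 0.691
shift in tool now [-0.0013 -0.0003 -0.0291] in target tool [-0.0013 -0.0003 -0.0291] turn [ 0.06 -0.01  0.03]
flap 329 slope angle -0.224 z@y=.07 0.0367
paddle(all) 571 slope angle 0.18 z@y=.07 0.0447
plate top x -0.0174 -0.0121 45
```

View pics/l12.png

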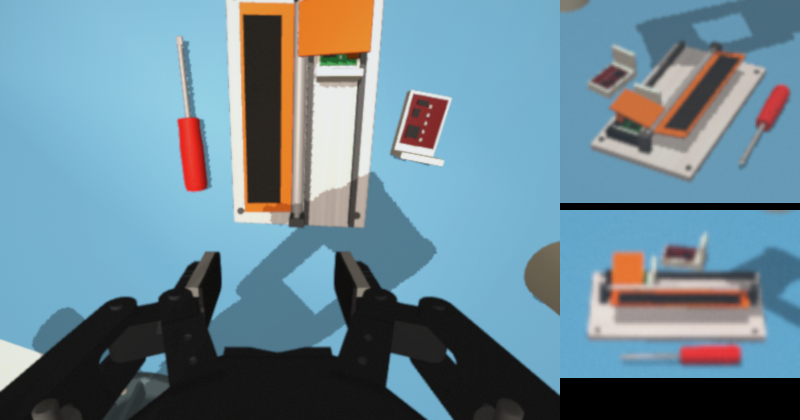

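The carrier is home with the flap resting on it, and the gripper is well clear. Nothing else has moved.

```bash
python3 -c "
from bench import hand_in
print(hand_in())"
```

```text
the job is handed in; nothing more can be done
None
```

The carrier is loaded against the end stop with the flap closed down on it, and the job is handed in. `hand_in` reports no verdict, so the result rests on my own checks.

- **Opening:** I pressed the paddle with one fingertip until the flap stood at about 0.45 rad, at roughly 7 N. The carrier was still at nest x −71 mm.
- **Pushing:** With the flap held at about 0.46 rad, the other fingertip pushed the carrier under it. At the end the deck edge met the stop face at nest x 46 mm with no visible gap. I felt no clear rise in push force at the stop, so "home" rests on the camera and depth readings.
- **Letting go:** I backed the push finger off, let the paddle rise slowly, and moved clear at 10.4 s. The gripper finished about 0.2 m above the table, with wrist force at noise level.
- **Last check:** The flap read about 0.22 to 0.23 rad and the push face about −18 mm, both within limits. The plate-top height readings were normal, so the carrier looked flat.
- **Bystanders:** The spare carrier and screwdriver looked unmoved in the last pictures. I did not check the other bench items separately, but the arm stayed away from them.

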